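# Put the clay hole cutters back in the graded block

### The job

Put the two clay hole cutters away in the graded wooden block: stand each one in the hole made for its stem diameter (16 mm for the red-handled, 24 mm for the blue-handled), pushed fully home so that its handle sits flush on the block, and let go. The pale block sits shifted in its dark cradle by an amount you do not know, so feel or look for the holes. Leave the little clay skull, the water pot and the slip pot where they are.

Things in the scene. Friction and masses are not known exactly. Their poses are not given: they have to be found in the camera images.
- red_cutter: Clay hole cutter standing upright on its cutting end: a 16 mm diameter brass stem, 34 mm long, foot bevelled by 2 mm, under a red cylindrical handle, 34 mm diameter and 40 mm high with one pale ring; 74 mm tall in all, 110 g (varies by a third). Origin: centre of the foot (lower end of the stem); z points up along the stem to the handle.
- blue_cutter: Clay hole cutter standing upright on its cutting end: a 24 mm diameter brass stem, 34 mm long, foot bevelled by 2 mm, under a blue cylindrical handle, 34 mm diameter and 40 mm high with one pale ring; 74 mm tall in all, 110 g (varies by a third). Origin: centre of the foot (lower end of the stem); z points up along the stem to the handle.
- holder: Dark wooden cradle, 66 x 262 mm, fixed to the counter, carrying a pale block 50 x 228 mm with the holes. Origin: centre of the cradle's underside, z up, y along the row. The block's flat top is 46 mm above it. The block is screwed on through long slots, shifted along y by up to 8 mm either way; the shift is not given: feel it with a stem or see it. Nothing yields when pushed.
- row (a point): Point on the cradle's axis at the block's top height, axes as the cradle's. Five vertical through holes at x = 0, y = -80, -40, 0, +40, +80 mm from here (plus the unknown common shift) for stems of 12, 16, 20, 24, 28 mm; each is 1.4 mm wider than its stem, mouth bevelled 1.5 mm, 38 mm deep, 8 mm floor below. Home: handle's underside on the block, foot 34 mm below its top.
- skull: Small fragile modelled skull of pale clay, 83 x 56 x 59 mm, near the work; leave alone. Origin: centre of its underside.
- water: Speckled pale glazed water pot, 68 mm across and 63 mm high; leave alone. Origin: centre of its underside.
- slip: Squat pale slip pot, 67 mm across and 34 mm high, between the cradle and the robot; leave alone. Origin: centre of its underside.

How it is judged:
By the outcome, as a careful person would: the job done as asked, in the order asked, and still so for the second after the job is handed in, with the robot touching nothing.
It also fails if it takes over 72 s, if anything falls off the work surface, if the arm or the gripper's body presses on something with over 40 N, if the wrist force passes 120 N, or if a joint passes its speed limit or range.

### The arm

A 7-joint arm with a two-finger parallel gripper is mounted at the origin on a cart in front of the work surface, level with it; the furniture and walls round the work are solid. World frame = base frame: x ahead of the robot, y to its left, z up, the work surface at z = 0. Lengths are in m, angles in rad, forces in N, time in s.
With the tool pointing down it reaches from about 0.425 to 0.925 m from the base axis. Payload 6.8 kg.
Tool frame: the origin (TCP) lies at the very end of the fingers, on their centre line; the grasp point (between the pads) lies 19 mm behind it; z points along the fingers, y is the line along which they close (so a half turn about z gives the same grasp; the last joint's range is limited). The gripper opens to 85 mm and grips with 20 to 120 N. Pads are 22 mm wide; open, the fingers measure 114 mm over their backs; the gripper's body (76 mm by 85 mm) begins 54 mm behind the grasp point. The pads swing forward as they close: fully open they stand 13 mm farther back than shut.
Start: joints at [1.099, 0.477, 0.022, 1.555, -0.011, 1.109, -0.083], TCP at [0.24, -0.631, 0.199] pointing down, gripper open.
Joint ranges: [-2.96, 2.96], [-0.34, 2.1], [-1.41, 1.46], [0.24, 2.44], [-1.37, 4.51], [0.17, 1.92], [-2.96, 2.96]. Speed limits (rad/s): [2.39, 2.39, 3.14, 3.14, 3.14, 3.14, 3.14].

### API

Orientations are given as a unit quaternion [w, x, y, z].
In Python, from station import bot gives the robot as it stands.
- The arm moves only by the tool jog_arm, never from a script. Its argument "motion" is a list of rows, each a list of 7 numbers: the turn, a rotation vector about the tool's x, y, z in rad, then the shift along the tool's x, y, z in mm, then the finger opening in mm, from 0 to 85.4. A call has 1 to 10 rows; each row is the pose to reach, as a shift and turn from the pose commanded when the call began, along the tool's axes at that moment; what a row does not reach only later rows make up. A row lasts 1/8 s, in which the tool goes at most 62.5 mm and 10.7 degrees, less where a joint would pass 70% of its speed; a pose out of reach is approached as far as the arm can. A call with a gripper value outside its range is refused whole. The fingers move at their own pace and stop on an object; "grip_force" is the grip in N (left out, the last holds). Time passes only in rows, so rows that repeat a pose let the fingers close. It gives the time, the measured TCP pose, the force, the opening and the grip force at its end, in the units of the state.
- bot.get_obs(): the state, without advancing time (a new reading comes with each control period).
- bot.read_camera(name): name is "side" or "top"; returns a dict with "pixels" (420x560x3 uint8, red, green, blue), "camera_matrix" (3x3 intrinsics, pixels), "T" (4x4, takes a point from camera to world coordinates). Camera axes: x right, y down, z forward; pixel columns grow to the right and rows downward; lengths in m; the calibration is good to about 2 mm. A picture is of the moment at which its call begins. There is no depth.
- bot.hand_in(): hands the job in; it is judged then, once.
Trained networks look in a picture, given as the dict that the camera call returned (one of the last four; its "shot" number tells which), for a name from the list of things; names that differ only in an ending like _2 or _b are one class to them, and where a whole thing is asked for, a point or a joint stands for the part that bears it (a point fixed in the world has none). Each returns a list of dicts, best first, with "score" (0 to 1); they miss things now and then, are a little off and sometimes report something else, mostly with a low value. They report only what shows in the picture. A call takes as long as a camera call.
- bot.spot_in(thing, picture): "xy" ([column, row] in pixels, amid what is visible of it).
- bot.tip_of(thing, picture): "xy" ([column, row] in pixels: a listed point, or the origin of a listed thing).
The state is a dict: "t": time; "q": joint angles; "joint_vel": joint speeds; "joint_torque": joint torques, N m; "eef_pos": TCP position; "tool_rot": TCP orientation; "contact_force": force on the tool from outside, world axes, zero at the start; "torque": the same for the moment, N m; "gripper_width": opening from 0.0 (shut) to 1.0 (fully open); "grasp_force": force on a finger pad.
Only numpy, scipy, OpenCV 4.12 (cv2) and the standard library are available. Lean on these libraries where they do the work, as an engineer would, in place of code of your own. Each camera call takes 0.05 s, during which the arm holds its last target. There are 200 camera calls.

## Working session

There is one attempt and no reset: what is moved stays moved. The work goes in short steps, Python scripts to look and compute and a tool call to move; the robot and the scene stay as the last step left them, time stands still between calls to the robot, and variables do not carry over. Pictures are saved under pics/ and viewed, at most 10 in all, crops included, and the job is handed in when it is done.

Besides the shell and the picture viewer there is one more tool, called as name(argument=value, ...) on one line, values as JSON. jog_arm: Moves the arm, as the interface text tells. Its arguments: {"type":"object","properties":{"motion":{"type":"array"},"grip_force":{"type":"number"}},"required":["motion"]}

```bash
mkdir -p pics
cat > h.py <<'E'
import numpy as np, cv2
from station import bot
def proj(pic,P):
    T=np.linalg.inv(pic["T"]);p=T[:3,:3]@np.asarray(P,float)+T[:3,3];u=pic["camera_matrix"]@p;return u[:2]/u[2]
def atz(pic,uv,z):
    d=pic["T"][:3,:3]@np.linalg.solve(pic["camera_matrix"],[uv[0],uv[1],1.]);o=pic["T"][:3,3]
    return o+d*(z-o[2])/d[2]
def save(pic,n): cv2.imwrite(f"pics/{n}.png",pic["pixels"][:,:,::-1])
E
python3 - <<'E'
from h import *
o=bot.get_obs();print({k:np.round(v,3) for k,v in o.items()})
for c in("top","side"):
    p=bot.read_camera(c);save(p,c+"0");print(c,p["T"].round(3).tolist(),p["camera_matrix"].round(1).tolist())
    for t in("red_cutter","blue_cutter","holder","skull","water","slip","row"):
        r=bot.tip_of(t,p)[:2]
        z=0.046 if t=="row" else 0
        print(t,[(np.round(x["xy"],1).tolist(),round(x["score"],2),atz(p,x["xy"],z).round(4).tolist()) for x in r])
E
```

```text
{'t': np.float64(0.0), 'q': array([ 1.099,  0.478,  0.022,  1.556, -0.012,  1.109, -0.083]), 'joint_vel': array([-0.001, -0.   ,  0.   ,  0.   , -0.   , -0.001,  0.   ]), 'joint_torque': array([ 0.0000e+00, -5.9645e+01,  1.6080e+00, -2.8120e+01,  1.2000e-02,
        9.0000e-03,  0.0000e+00]), 'eef_pos': array([ 0.24 , -0.63 ,  0.198]), 'tool_rot': array([-0.001,  0.984,  0.181, -0.   ]), 'contact_force': array([-0.058,  0.472,  0.691]), 'torque': array([-0.035, -0.039,  0.032]), 'grasp_force': np.float64(0.0), 'gripper_width': np.float64(1.002)}
top [[0.009, -0.994, 0.109, 0.409], [-1.0, -0.008, 0.012, -0.002], [-0.011, -0.109, -0.994, 1.137], [0.0, 0.0, 0.0, 1.0]] [[428.6, 0.0, 287.6], [0.0, 428.6, 210.9], [0.0, 0.0, 1.0]]
red_cutter [([170.5, 231.8], 0.76, [0.4753, 0.3237, 0.0]), ([292.2, 210.2], 0.55, [0.5357, 0.0002, 0.0])]
blue_cutter [([414.2, 239.8], 0.6, [0.4596, -0.3225, 0.0])]
holder [([293.0, 212.0], 0.58, [0.5309, -0.002, 0.0]), ([293.2, 266.1], 0.44, [0.3878, -0.0036, 0.0])]
skull [([373.0, 173.8], 0.69, [0.6358, -0.2162, 0.0]), ([417.3, 238.6], 0.49, [0.4628, -0.3307, 0.0])]
water [([178.8, 159.8], 0.68, [0.6708, 0.3088, 0.0])]
slip [([294.2, 265.5], 0.83, [0.3893, -0.0062, 0.0]), ([292.0, 211.0], 0.32, [0.5336, 0.0007, 0.0])]
row [([295.1, 207.8], 0.8, [0.5368, -0.0072, 0.046])]
side [[-0.999, -0.024, 0.038, 0.495], [-0.045, 0.446, -0.894, 0.771], [0.005, -0.895, -0.446, 0.449], [0.0, 0.0, 0.0, 1.0]] [[380.1, 0.0, 283.2], [0.0, 380.1, 206.4], [0.0, 0.0, 1.0]]
red_cutter [([308.5, 334.9], 0.85, [0.473, 0.3223, 0.0])]
blue_cutter [([311.2, 177.9], 0.61, [0.4547, -0.334, 0.0])]
holder [([279.4, 230.5], 0.83, [0.5364, -0.0027, 0.0])]
skull [([244.1, 193.6], 0.9, [0.6476, -0.2053, 0.0]), ([278.3, 231.2], 0.65, [0.5388, 0.0007, 0.0])]
water [([189.5, 323.6], 0.74, [0.667, 0.3072, 0.0])]
slip [([345.9, 233.1], 0.88, [0.3813, 0.0011, 0.0])]
row [([282.9, 212.4], 0.68, [0.5286, -0.0068, 0.046])]
```

Run:
```python
import cv2
i=cv2.imread('pics/top0.png');cv2.imwrite('pics/top0c.png',cv2.resize(i[150:290,130:450],None,fx=2.5,fy=2.5,interpolation=2))
```

```text
(no output)
```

View pics/top0c.png

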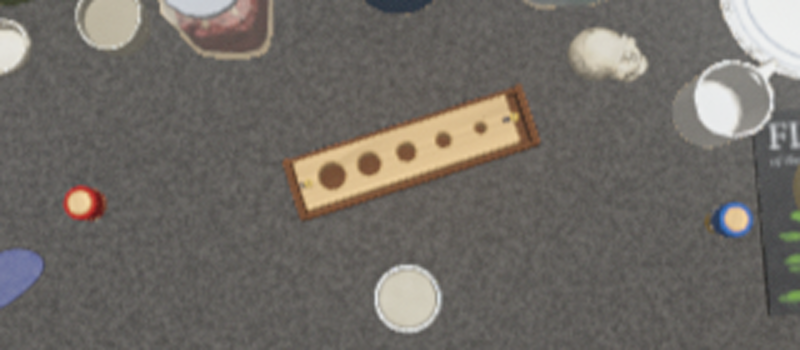

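View pics/side0.png

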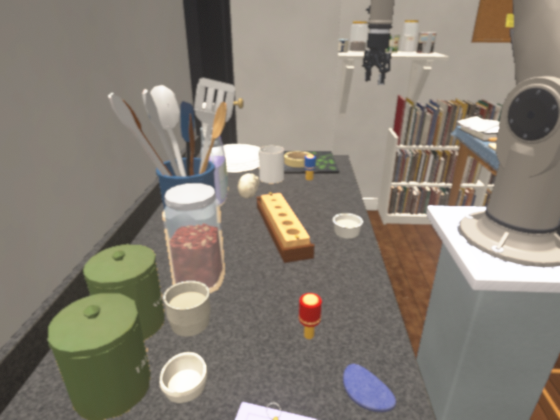

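The crop shows the five holes from (332,176) (28 mm) to (481,128) (12 mm). The block sits toward +y, red is at (83,203) and blue at (735,218), and all are clear of the pots. Next I'll measure the holes and handle tops.

Run:
```python
from h import *
p=bot.read_camera("top");im=p["pixels"];hsv=cv2.cvtColor(im,cv2.COLOR_RGB2HSV)
big=cv2.resize(im,None,fx=8,fy=8,interpolation=cv2.INTER_CUBIC).astype(float)
c0=[(332,176),(369,164),(406,152),(443,140),(481,128)];H=[]
for c in c0:
    u=np.array(c)/2.5+[130,150]-.3; s=((u+.5)*8).astype(int);r=64
    w=255-big[s[1]-r:s[1]+r,s[0]-r:s[0]+r].mean(2); yy,xx=np.mgrid[-r:r,-r:r]
    m=((xx**2+yy**2)<52**2)
    lo=np.percentile(w[m],30);hi=w[m].max();k=(m&(w>(lo+hi)/2)).astype(np.uint8)
    n,l,st,ce=cv2.connectedComponentsWithStats(k);j=1+np.argmax(st[1:,4])
    uv=(s-r+ce[j]+.5)/8-.5;P=atz(p,uv,.046);H.append(P[:2]);print(uv.round(2),P.round(4),st[j,4]/64)
H=np.array(H);a=np.array([80,40,0,-40,-80])/1000
fx=np.polyfit(a,H,1);print("dir,centre",fx.round(4),np.linalg.norm(fx[0]),"angle(y-axis)",np.arctan2(-fx[0,0],fx[0,1]),(np.polyval(fx[:,0],a)-H[:,0]).round(4),(np.polyval(fx[:,1],a)-H[:,1]).round(4))
# cradle corners (dark brown+pale) 
# cutter tops
S=hsv[...,1];Hh=hsv[...,0]
for nm,c,cond in(("red",(83,203),((Hh<6)|(Hh>172))&(S>130)),("blue",(735,218),(Hh>95)&(Hh<125)&(S>120))):
    u=np.array(c)/2.5+[130,150];k=np.zeros(S.shape,np.uint8);x,y=u.astype(int);k[y-14:y+15,x-14:x+15]=255
    m=(cond&(k>0)).astype(np.uint8);pts=cv2.findNonZero(m);hull=cv2.convexHull(pts)
    f=np.zeros_like(k);cv2.fillPoly(f,[hull],1);M=cv2.moments(f,True);uv=[M['m10']/M['m00'],M['m01']/M['m00']]
    print(nm,cv2.boundingRect(pts),np.round(uv,1),"mid-handle z.054",atz(p,uv,.056).round(4))
q=bot.read_camera("side");im=q["pixels"];hsv=cv2.cvtColor(im,cv2.COLOR_RGB2HSV);S=hsv[...,1];Hh=hsv[...,0]
for nm,(x,y),cond in(("red",(309,310),((Hh<6)|(Hh>172))&(S>130)),("blue",(310,162),(Hh>95)&(Hh<125)&(S>120))):
    k=np.zeros(S.shape,bool);k[y-25:y+26,x-20:x+21]=1
    pts=cv2.findNonZero((cond&k).astype(np.uint8));b=cv2.boundingRect(pts);uv=(b[0]+b[2]/2-.5,b[1]+b[3]/2-.5);print(nm,b,atz(q,uv,.054).round(4))
for pic in(p,q):
  for nm,P in(("red",(.474,.323,0)),("blue",(.457,-.328,0))):
    print(nm,[proj(pic,(P[0],P[1],z)).round(1).tolist() for z in(0,.034,.074)])
```

```text
[262.44 219.94] [0.505 0.076 0.046] 74.6875
[277.2 215.1] [0.5177 0.0384 0.046 ] 63.765625
[292.08 210.31] [5.303e-01 4.000e-04 4.600e-02] 46.5625
[306.92 205.55] [ 0.5429 -0.0375  0.046 ] 29.328125
[321.76 200.73] [ 0.5556 -0.0755  0.046 ] 16.34375
dir,centre [[-3.164e-01  9.472e-01]
 [ 5.303e-01  4.000e-04]] 0.9986349138345686 angle(y-axis) 0.32234945195608916 [ 0.     -0.     -0.      0.0001 -0.    ] [ 0.0001 -0.0001 -0.0001 -0.      0.0001]
red (155, 224, 16, 14) [162.9 231. ] mid-handle z.054 [0.4739 0.327  0.056 ]
blue (416, 231, 15, 14) [423.  237.5] mid-handle z.054 [ 0.4632 -0.3289  0.056 ]
red (299, 293, 23, 33) [0.4726 0.3236 0.054 ]
blue (306, 158, 9, 8) [ 0.4604 -0.3338  0.054 ]
red [[170.8, 232.3], [167.0, 231.5], [162.4, 230.5]]
blue [[416.3, 240.8], [420.1, 240.3], [424.9, 239.6]]
red [[307.9, 335.2], [308.6, 318.8], [309.6, 298.3]]
blue [[310.5, 178.6], [310.9, 168.3], [311.4, 155.9]]
```

```bash
cat >> h.py <<'E'
from scipy.spatial.transform import Rotation as R
def plan(wps,o=None):
    """wps: (x,y,z,closing angle deg[,opening mm]); prints rows in tool axes from the present pose"""
    o=o or bot.get_obs();w=o["tool_rot"];R0=R.from_quat([w[1],w[2],w[3],w[0]])
    print("t",round(float(o["t"]),2),"pos",np.round(o["eef_pos"],4),"F",np.round(o["contact_force"],1),"w",round(float(o["gripper_width"]),3))
    for x,y,z,a in wps:
        yt=np.array([np.cos(np.radians(a)),np.sin(np.radians(a)),0]);zt=np.array([0,0,-1.]);
        Rt=R.from_matrix(np.c_[np.cross(yt,zt),yt,zt])
        print((R0.inv()*Rt).as_rotvec().round(3).tolist(),(R0.inv().apply(np.array([x,y,z])-o["eef_pos"])*1000).round(1).tolist())
E
python3 - <<'E'
from h import *
plan([(.48,-.3,.2,-20),(.55,0,.2,18.5),(.474,.3235,.14,18.5)])
E
```

```text
t 0.9 pos [ 0.2402 -0.6308  0.199 ] F [ 1.2 -0.3 -0.9] w 0.999
[0.0, -0.0, -0.858] [341.8, -223.9, -1.0]
[0.0, -0.0, -1.53] [514.0, -479.3, -1.0]
[0.0, -0.0, -1.53] [558.1, -808.7, 59.0]
```

jog_arm(motion=[[0,0,-0.12,50,-33,0,85],[0,0,-0.25,98,-64,0,85],[0,0,-0.37,147,-96,0,85],[0,0,-0.49,196,-128,0,85],[0,0,-0.61,244,-160,0,85],[0,0,-0.74,293,-192,0,85],[0,0,-0.86,342,-224,0,85],[0,0,-1.03,375,-273,0,85],[0,0,-1.2,408,-322,0,85],[0,0,-1.36,442,-371,0,85]])

```text
t: 2.15
eef_pos: [0.5216, -0.1252, 0.1993]
tool_rot: [0.0, 0.649, 0.761, 0.0]
contact_force: [0.6, -0.6, 0.1]
gripper_width: 0.996
grasp_force: 0.0
```

Run:
```python
from h import *
plan([(.55,0,.2,18.5),(.474,.3235,.14,18.5),(.474,.3235,.037,18.5)])
```

```text
t 2.15 pos [ 0.5216 -0.1252  0.1993] F [ 0.6 -0.6  0.1] w 0.996
[0.001, 0.001, -0.165] [119.2, 47.8, -0.7]
[0.001, 0.001, -0.165] [450.7, 23.5, 59.1]
[0.001, 0.001, -0.165] [450.7, 23.5, 162.1]
```

jog_arm(motion=[[0,0,-0.08,60,24,0,85],[0,0,-0.165,115,48,0,85],[0,0,-0.165,175,44,0,85],[0,0,-0.165,235,39,5,85],[0,0,-0.165,295,35,15,85],[0,0,-0.165,350,31,30,85],[0,0,-0.165,405,27,50,85],[0,0,-0.165,440,24,59,85],[0,0,-0.165,451,23.5,59,85],[0,0,-0.165,451,23.5,59,85]])

```text
t: 3.4
eef_pos: [0.4761, 0.3225, 0.1403]
tool_rot: [0.0, 0.586, 0.81, 0.0]
contact_force: [-0.1, -0.1, 0.2]
gripper_width: 0.996
grasp_force: 0.0
```

Run:
```python
from h import *
plan([(.474,.3235,.037,18.5)])
q=bot.read_camera("side");cv2.imwrite("pics/a.png",cv2.resize(q["pixels"][200:360,210:410,::-1],None,fx=3,fy=3,interpolation=2))
```

```text
t 3.4 pos [0.4761 0.3225 0.1403] F [-0.1 -0.1  0.2] w 0.996
[0.0, 0.0, -0.004] [1.6, -1.7, 103.3]
```

View pics/a.png

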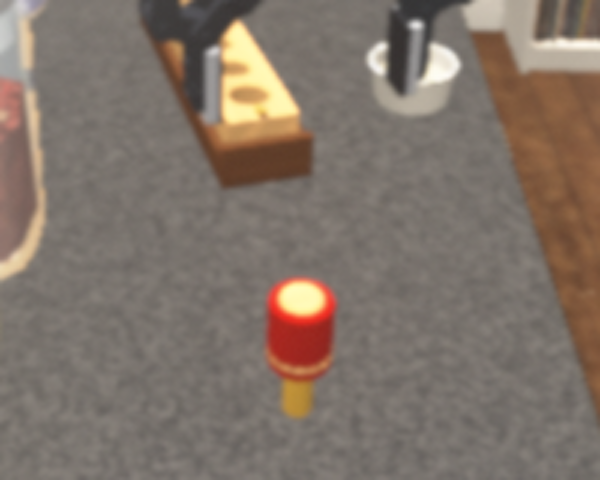

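The crop shows the red cutter upright at about (301,340), with the open fingers above it at columns 205 and 410, straddling it. I'll check the projected fingertips before descending.

Run:
```python
from h import *
q=bot.read_camera("side")
d=np.array([np.cos(.323),np.sin(.323)])*.0427
for s in(1,-1): print(((proj(q,[.4761+s*d[0],.3225+s*d[1],.153])-[210,200])*3).round())
```

```text
[212. 175.]
[385. 147.]
```

Run:
```python
from h import *
p=bot.read_camera("top");cv2.imwrite("pics/b.png",cv2.resize(p["pixels"][180:280,100:230,::-1],None,fx=5,fy=5,interpolation=2))
d=np.array([np.cos(.323),np.sin(.323)])*.0427
for s in(1,-1,0): print(((proj(p,[.4761+s*d[0],.3225+s*d[1],.153])-[100,180])*5).round())
q=bot.read_camera("side");print(bot.get_obs()["eef_pos"],bot.get_obs()["joint_vel"].round(3))
for z in (.14,.153,.17,.19):print(z,((proj(q,[.4761,.3225,z])-[210,200])*3).round())
```

```text
[236. 150.]
[287. 326.]
[262. 237.]
[0.47689646 0.32067558 0.14030137] [-0.001  0.001 -0.006  0.002 -0.    -0.001 -0.003]
0.14 [299. 184.]
0.153 [300. 161.]
0.17 [302. 130.]
0.19 [303.  92.]
```

View pics/b.png

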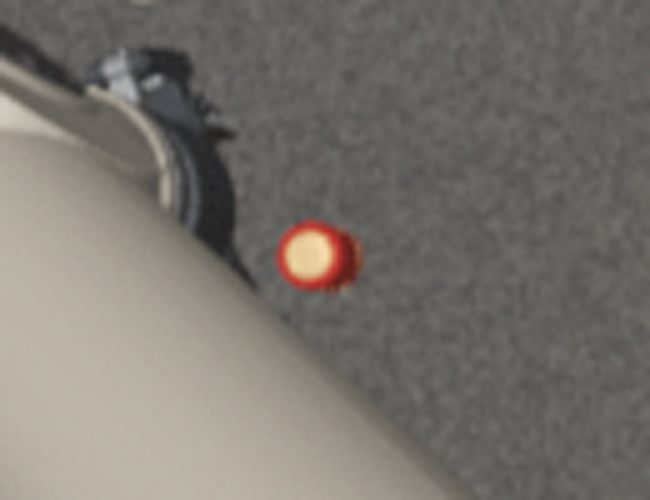

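The top view shows the cutter at crop (310,257), with the gripper above and outward of it as perspective predicts. I'll descend part way and check again.

jog_arm(motion=[[0,0,0,1,-1,35,85],[0,0,0,1,-1,60,85],[0,0,0,1,-1,60,85]])

```text
t: 3.98
eef_pos: [0.474, 0.3209, 0.0786]
tool_rot: [-0.0, 0.587, 0.81, -0.002]
contact_force: [0.3, 0.2, -0.3]
gripper_width: 0.991
grasp_force: 0.0
```

Run:
```python
from h import *
for i in range(3):
    q=bot.read_camera("side");print(bot.get_obs()["eef_pos"])
plan([(.474,.3235,.037,18.5)])
cv2.imwrite("pics/c.png",cv2.resize(q["pixels"][200:360,210:410,::-1],None,fx=3,fy=3,interpolation=2))
for z in (.08,.093,.1):print(z,((proj(q,[.475,.3225,z])-[210,200])*3).round())
```

```text
[0.47474168 0.32198784 0.07995406]
[0.47524649 0.322766   0.08083303]
[0.47545616 0.32321724 0.0812699 ]
t 4.12 pos [0.4755 0.3232 0.0813] F [0.8 0.1 0.3] w 0.999
[0.002, -0.0, -0.006] [0.7, -1.4, 44.3]
0.08 [297. 285.]
0.093 [298. 264.]
0.1 [299. 252.]
```

View pics/c.png

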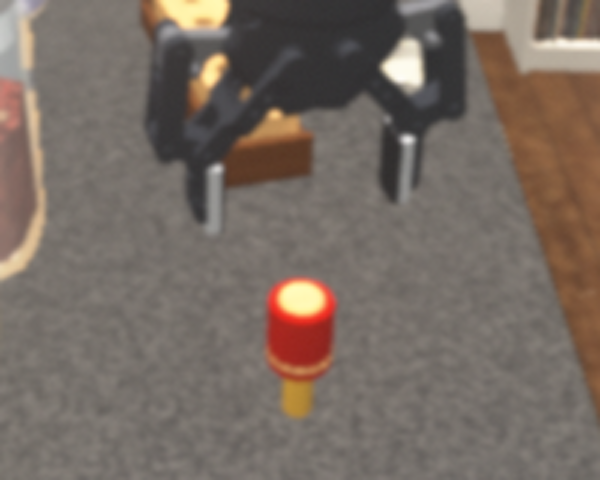

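The crop shows fingertips at (212,232) and (405,200), straddling the cutter. They look a bit higher than predicted, so I'll descend to grasp height and close, watching the width.

jog_arm(motion=[[0,0,0,1,-1,25,85],[0,0,0,1,-1,44,85],[0,0,0,1,-1,44,85],[0,0,0,1,-1,44,60]], grip_force=40)

```text
t: 4.62
eef_pos: [0.4737, 0.3242, 0.0367]
tool_rot: [0.0, 0.586, 0.81, 0.0]
contact_force: [0.5, -0.2, -0.6]
gripper_width: 0.812
grasp_force: 0.0
```

Run:
```python
from h import *
q=bot.read_camera("side");p=bot.read_camera("top")
plan([(.474,.3235,.037,18.5)])
A=cv2.resize(q["pixels"][200:360,240:380,::-1],None,fx=3,fy=3,interpolation=2)
B=cv2.resize(p["pixels"][200:270,120:200,::-1],None,fx=4.5,fy=4.5,interpolation=2)
h=max(A.shape[0],B.shape[0]);f=lambda a:cv2.copyMakeBorder(a,0,h-a.shape[0],0,0,0)
cv2.imwrite("pics/d.png",np.hstack([f(A),f(B)]))
```

```text
t 4.72 pos [0.4738 0.3243 0.0369] F [0.4 0.2 0.4] w 0.705
[0.001, -0.0, -0.005] [-0.8, -0.0, -0.1]
```

View pics/d.png

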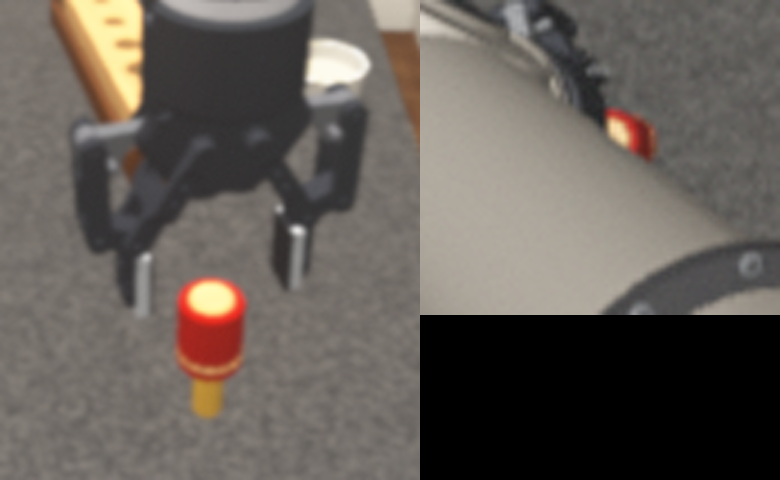

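The left crop shows the fingers at (140,310) and (295,285), on both sides of the handle near its top (211,300). I'll close gently and check the width.

jog_arm(motion=[[0,0,0,0,0,0,30],[0,0,0,0,0,0,25],[0,0,0,0,0,0,25],[0,0,0,0,0,0,25]], grip_force=40)

```text
t: 5.22
eef_pos: [0.4736, 0.3243, 0.0368]
tool_rot: [0.0, 0.586, 0.81, 0.001]
contact_force: [-2.1, -0.9, 6.4]
gripper_width: 0.363
grasp_force: 39.2
```

Run:
```python
from h import *
q=bot.read_camera("side")
plan([(.474,.3235,.037,18.5)]);print(bot.get_obs()["grasp_force"])
cv2.imwrite("pics/e.png",cv2.resize(q["pixels"][200:360,240:380,::-1],None,fx=3.5,fy=3.5,interpolation=2))
```

```text
t 5.28 pos [0.4735 0.3243 0.0367] F [-0.3  0.3  6.7] w 0.363
[0.001, -0.0, -0.005] [-0.9, 0.2, -0.3]
39.18183445930481
```

View pics/e.png

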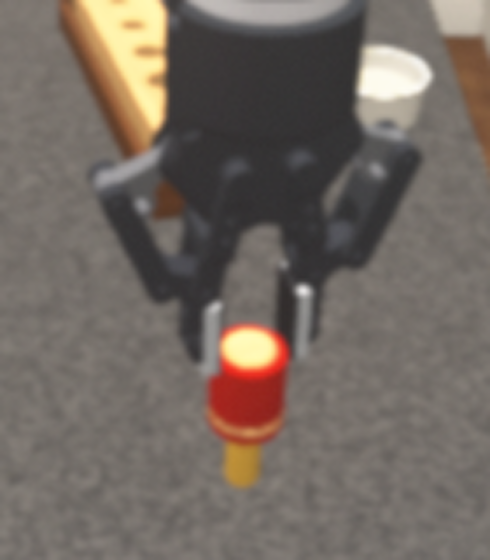

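The crop shows the pads only biting the rounded top of the handle: tips at (208,370) and (303,350), handle top at (250,347). The width of 31 mm and the 6 N lift agree with that. I'll open, go lower and regrip.

jog_arm(motion=[[0,0,0,0,0,0,60],[0,0,0,0,0,0,60],[0,0,0,0,0,8,60],[0,0,0,0,0,16,60],[0,0,0,0,0,16,60],[0,0,0,0,0,16,25],[0,0,0,0,0,16,25],[0,0,0,0,0,16,25],[0,0,0,0,0,16,25],[0,0,0,0,0,16,25]], grip_force=40)

```text
t: 6.52
eef_pos: [0.4734, 0.3239, 0.0203]
tool_rot: [0.0, 0.586, 0.81, 0.0]
contact_force: [-0.5, 0.0, 3.3]
gripper_width: 0.383
grasp_force: 39.8
```

Run:
```python
from h import *
q=bot.read_camera("side")
plan([(.474,.3235,.037,18.5)]);print(bot.get_obs()["grasp_force"],bot.get_obs()["torque"])
cv2.imwrite("pics/f.png",cv2.resize(q["pixels"][200:360,240:380,::-1],None,fx=3.5,fy=3.5,interpolation=2))
```

```text
t 6.58 pos [0.4734 0.3239 0.0202] F [ 0.3 -0.4  2.3] w 0.383
[0.001, -0.0, -0.005] [-0.6, 0.4, -16.8]
39.82864737510681 [-0.02078121  0.04331157 -0.00131949]
```

View pics/f.png

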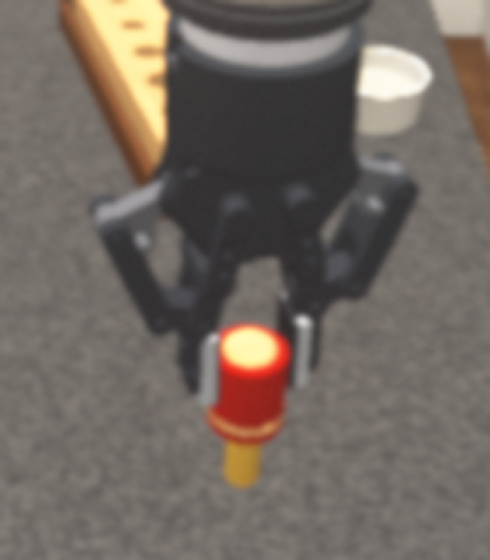

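The pads now hold the upper half of the handle (left pad rows 335–402, handle 347–435) and the width of 32.7 mm is right. Now lift and carry it to the 16 mm hole.

Run:
```python
from h import *
plan([(.474,.3235,.12,18.47),(.5429,-.0375,.12,18.47),(.5429,-.0375,.076,18.47)])
```

```text
t 6.58 pos [0.4734 0.3239 0.0202] F [ 0.3 -0.4  2.3] w 0.383
[0.001, -0.0, -0.004] [-0.6, 0.5, -99.8]
[0.001, -0.0, -0.004] [-365.0, -47.0, -99.8]
[0.001, -0.0, -0.004] [-365.0, -47.0, -55.8]
```

jog_arm(motion=[[0,0,0,0,0,-40,25],[0,0,0,0,0,-90,25],[0,0,0,-50,-6,-100,25],[0,0,0,-110,-14,-100,25],[0,0,0,-170,-22,-100,25],[0,0,0,-230,-30,-100,25],[0,0,0,-285,-37,-100,25],[0,0,0,-335,-43,-90,25],[0,0,0,-365,-47,-65,25],[0,0,0,-365,-47,-60,25]], grip_force=60)

```text
t: 7.82
eef_pos: [0.5412, -0.0414, 0.0779]
tool_rot: [-0.001, 0.588, 0.809, -0.002]
contact_force: [0.0, -0.1, -0.6]
gripper_width: 0.381
grasp_force: 59.7
```

jog_arm(motion=[[0,0,0,0,0,0,25],[0,0,0,0,0,0,25]])

```text
t: 8.07
eef_pos: [0.543, -0.036, 0.0806]
tool_rot: [0.0, 0.585, 0.811, 0.001]
contact_force: [-0.3, 1.2, -1.6]
gripper_width: 0.374
grasp_force: 59.7
```

Run:
```python
from h import *
q=bot.read_camera("side")
plan([(.5429,-.0375,.076,18.47)])
cv2.imwrite("pics/g.png",cv2.resize(q["pixels"][120:260,220:340,::-1],None,fx=4,fy=4,interpolation=2))
f=lambda P:((proj(q,P)-[220,120])*4+1.5).round(1).tolist()
print("hole16",f([.5429,-.0375,.046]),"hole24",f([.5177,.0384,.046]),"12",f([.5556,-.0755,.046]))
print("stem if centred: foot",f([.5429,-.0375,.057+.0]),"top",f([.5429,-.0375,.131]))
```

```text
t 8.12 pos [ 0.5431 -0.0361  0.0807] F [-0.8  0.8 -0.5] w 0.374
[0.001, -0.0, -0.002] [-1.2, -0.7, 4.7]
hole16 [231.4, 346.8] hole24 [269.2, 409.4] 12 [214.4, 318.9]
stem if centred: foot [231.3, 330.2] top [231.1, 213.3]
```

View pics/g.png

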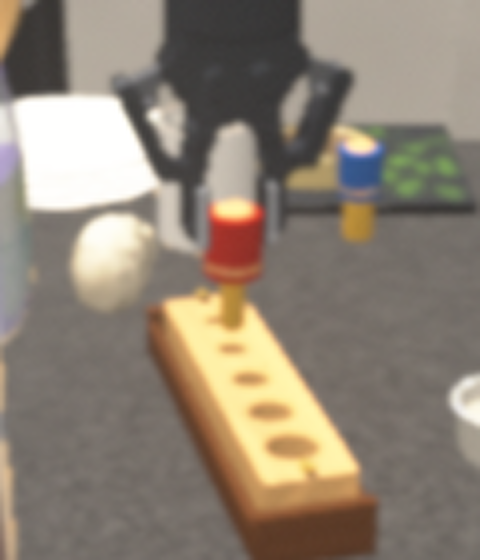

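The crop shows the stem foot at (232,326), hovering just behind and above the 16 mm hole (232,348). The hole predictions match the picture. The handle top at (237,208) hints at a slight tilt, so I'll measure that numerically.

```bash
cat > m.py <<'E'
from h import *
from scipy.optimize import least_squares
def axis(q,hand,box):
    """left/right silhouette mid-columns per row of handle and stem"""
    hsv=cv2.cvtColor(q["pixels"],cv2.COLOR_RGB2HSV).astype(int);H,S,V=hsv[...,0],hsv[...,1],hsv[...,2]
    x0,y0,x1,y1=box;out=[]
    c=((H<6)|(H>172))&(S>140) if hand=="red" else (H>95)&(H<128)&(S>120)
    st=(H>14)&(H<28)&(S>165)&(V>90)
    for r in range(y0,y1):
        for n,m in(("h",c),("s",st)):
            k=np.flatnonzero(m[r,x0:x1])
            if len(k)>2: out.append((r,n,x0+k[0],x0+k[-1],len(k)))
    return out
E
python3 - <<'E'
from m import *
q=bot.read_camera("side");print(bot.get_obs()["eef_pos"].round(4))
for o in axis(q,"red",(266,168,290,206)):print(*o,end=" | ")
P=np.array([.5431,-.0361])
for z in(.06,.094,.114,.134):print(z,proj(q,[*P,z]).round(1))
E
```

```text
[ 0.5431 -0.0364  0.0807]
174 h 273 285 4 | 175 h 273 284 8 | 176 h 273 284 12 | 177 h 273 284 12 | 178 h 273 284 12 | 179 h 273 284 12 | 180 h 273 284 12 | 181 h 273 284 12 | 182 h 273 284 12 | 183 h 272 284 13 | 184 h 272 284 13 | 185 h 272 283 12 | 189 h 273 282 3 | 191 s 276 279 4 | 192 s 277 279 3 | 193 s 277 279 3 | 195 s 277 279 3 | 196 s 277 279 3 | 197 s 276 278 3 | 198 s 276 278 3 | 199 s 276 278 3 | 200 s 276 278 3 | 0.06 [277.3 201.3]
0.094 [277.3 188.1]
0.114 [277.3 180.1]
0.134 [277.3 171.9]
```

The tilt is about 2°, with the top leaning toward the robot. I'll correct it and start down gently.

jog_arm(motion=[[0.035,0,0,-1,0.5,0,25],[0.035,0,0,-1,0.5,6,25],[0.035,0,0,-1,0.5,11,25],[0.035,0,0,-1,0.5,14,25],[0.035,0,0,-1,0.5,16,25],[0.035,0,0,-1,0.5,18,25],[0.035,0,0,-1,0.5,18,25]])

```text
t: 9.05
eef_pos: [0.5434, -0.0385, 0.0619]
tool_rot: [-0.01, 0.586, 0.81, -0.014]
contact_force: [-0.2, -0.3, -1.5]
gripper_width: 0.38
grasp_force: 59.7
```

Run:
```python
from m import *
q=bot.read_camera("side");o=bot.get_obs();print(o["eef_pos"].round(4),o["contact_force"].round(1),o["torque"].round(2))
for a in axis(q,"red",(266,168,290,212)):print(*a,end=" | ")
```

```text
[ 0.5435 -0.0385  0.062 ] [ 0.7 -0.2 -1.1] [ 0.05 -0.04 -0.03]
182 h 272 284 6 | 183 h 272 284 13 | 184 h 272 284 13 | 185 h 272 283 12 | 186 h 272 283 12 | 187 h 273 283 11 | 188 h 273 283 11 | 189 h 272 283 12 | 190 h 272 283 12 | 191 h 271 283 13 | 192 h 272 282 11 | 193 h 274 278 5 | 198 s 276 279 4 | 199 s 276 279 4 | 200 s 276 279 4 | 201 s 276 279 4 | 202 s 276 279 4 | 203 s 277 279 3 | 204 s 276 278 3 | 205 s 276 278 3 |
```

The foot is about 4 mm below the block top with no force, so it's in the hole. Continue down.

jog_arm(motion=[[0,0,0,0,0,4,25],[0,0,0,0,0,8,25],[0,0,0,0,0,12,25],[0,0,0,0,0,16,25],[0,0,0,0,0,16,25]])

```text
t: 9.72
eef_pos: [0.5427, -0.0386, 0.0456]
tool_rot: [-0.011, 0.586, 0.81, -0.014]
contact_force: [-0.5, 0.5, -0.9]
gripper_width: 0.376
grasp_force: 59.7
```

jog_arm(motion=[[0,0,0,0,0,4,25],[0,0,0,0,0,8,25],[0,0,0,0,0,11,25],[0,0,0,0,0,13,25],[0,0,0,0,0,13,25]])

```text
t: 10.35
eef_pos: [0.5426, -0.0388, 0.0329]
tool_rot: [-0.01, 0.586, 0.81, -0.014]
contact_force: [0.0, -0.2, -1.5]
gripper_width: 0.377
grasp_force: 60.0
```

jog_arm(motion=[[0,0,0,0,0,1,25],[0,0,0,0,0,2,25],[0,0,0,0,0,3,25],[0,0,0,0,0,3,25]])

```text
t: 10.85
eef_pos: [0.5427, -0.0389, 0.0324]
tool_rot: [-0.01, 0.586, 0.81, -0.015]
contact_force: [-8.3, -0.2, 23.2]
gripper_width: 0.377
grasp_force: 62.6
```

Contact at exactly the expected home height. Relax, release and rise.

jog_arm(motion=[[0,0,0,0,0,-2,25],[0,0,0,0,0,-2,60],[0,0,0,0,0,-2,60],[0,0,0,0,0,-2,60],[0,0,0,0,0,-20,60],[0,0,0,0,0,-60,70],[0,0,0,0,0,-110,85],[0,0,0,0,0,-120,85]])

```text
t: 11.85
eef_pos: [0.5491, -0.0369, 0.1546]
tool_rot: [-0.007, 0.586, 0.81, -0.012]
contact_force: [-1.1, -0.1, -0.2]
gripper_width: 0.996
grasp_force: 0.0
```

Run:
```python
from m import *
q=bot.read_camera("side")
for a in axis(q,"red",(266,168,290,222)):print(*a,end=" | ")
print()
for z in(.046,.086):print(z,proj(q,[.5429,-.0375,z]).round(1), proj(q,[.5429,-.0375+.017,z]).round(1))
b=bot.tip_of("blue_cutter",q)[0];print(b,atz(q,b["xy"],0).round(4))
for a in axis(q,"blue",(298,148,324,176)):print(*a,end=" | ")
plan([(.48,-.25,.2,18.5),(.461,-.328,.1,18.5)])
```

```text
193 h 272 284 3 | 194 h 272 284 8 | 195 h 272 284 13 | 196 h 272 284 13 | 197 h 272 284 13 | 198 h 272 284 13 | 199 h 272 284 13 | 200 h 273 284 12 | 201 h 273 283 11 | 202 h 273 283 11 | 203 h 273 282 10 | 204 h 274 281 8 | 
0.046 [277.5 206.3] [277.  209.6]
0.086 [277.4 191. ] [277. 194.]
{'xy': [310.8, 179.5], 'score': 0.47} [ 0.4562 -0.3209  0.    ]
159 h 306 314 6 | 160 h 306 314 9 | 161 h 306 313 8 | 162 h 306 313 8 | 163 h 306 313 8 | 164 h 306 313 8 | 165 h 306 313 8 | 172 s 307 310 4 | 173 s 307 311 5 | 174 s 307 311 5 | 175 s 307 311 5 | t 11.95 pos [ 0.5475 -0.0375  0.152 ] F [-0.5 -1.5 -0.7] w 0.997
[-0.032, 0.001, -0.005] [-180.8, -132.0, -43.6]
[-0.032, 0.001, -0.005] [-248.8, -171.2, 57.8]
```

jog_arm(motion=[[-0.032,0,0,-50,-35,-30,85],[-0.032,0,0,-95,-69,-42,85],[-0.032,0,0,-140,-102,-42,85],[-0.032,0,0,-181,-132,-40,85],[-0.032,0,0,-215,-150,0,85],[-0.032,0,0,-240,-165,40,85],[-0.032,0,0,-247,-170,58,85],[-0.032,0,0,-247,-170,58,85],[-0.032,0,0,-247,-170,58,85]])

```text
t: 13.08
eef_pos: [0.462, -0.3244, 0.0991]
tool_rot: [-0.0, 0.585, 0.811, -0.001]
contact_force: [0.7, 0.5, -0.1]
gripper_width: 0.995
grasp_force: 0.0
```

Run:
```python
from m import *
p=bot.read_camera("top")
plan([(.462,-.327,.0205,18.5)])
b=[x for x in bot.tip_of("blue_cutter",p)][:1];print(b,[atz(p,x["xy"],0).round(4) for x in b])
```

```text
t 13.12 pos [ 0.4622 -0.3246  0.0995] F [0.1 0.5 0.5] w 0.991
[-0.001, 0.001, -0.002] [-2.1, -0.8, 79.0]
[{'xy': [416.0, 237.7], 'score': 0.5}] [array([ 0.4652, -0.3274,  0.    ])]
```

jog_arm(motion=[[0,0,0,-2,0,30,85],[0,0,0,-2,0,55,85],[0,0,0,-2,0,79,85],[0,0,0,-2,0,79,85],[0,0,0,-2,0,79,30],[0,0,0,-2,0,79,25],[0,0,0,-2,0,79,25],[0,0,0,-2,0,79,25],[0,0,0,-2,0,79,25]], grip_force=50)

```text
t: 14.3
eef_pos: [0.4617, -0.3283, 0.0201]
tool_rot: [0.0, 0.586, 0.81, -0.001]
contact_force: [-0.8, 1.2, 6.7]
gripper_width: 0.377
grasp_force: 49.0
```

Run:
```python
from m import *
plan([(.462,-.327,.14,18.5),(.53,-.19,.14,18.5),(.5177,.0384,.14,18.5),(.5177,.0384,.0805,18.5)])
```

```text
t 14.3 pos [ 0.4617 -0.3283  0.0201] F [-0.8  1.2  6.7] w 0.377
[-0.002, 0.002, -0.005] [0.9, 0.5, -119.9]
[-0.002, 0.002, -0.005] [109.8, 107.9, -120.2]
[-0.002, 0.002, -0.005] [330.6, 167.6, -120.7]
[-0.002, 0.002, -0.005] [330.7, 167.7, -61.2]
```

Gripped at the same width as red. Lift and carry to the 24 mm hole.

jog_arm(motion=[[0,0,0,0,0,-50,25],[0,0,0,0,0,-105,25],[0,0,0,50,25,-120,25],[0,0,0,105,53,-120,25],[0,0,0,160,81,-120,25],[0,0,0,215,109,-120,25],[0,0,0,265,134,-120,25],[0,0,0,310,157,-110,25],[0,0,0,330,167.5,-80,25],[0,0,0,330.5,167.5,-61,25]], grip_force=60)

```text
t: 15.55
eef_pos: [0.5161, 0.0406, 0.0784]
tool_rot: [-0.001, 0.585, 0.811, -0.001]
contact_force: [-0.8, -0.2, -1.8]
gripper_width: 0.376
grasp_force: 59.7
```

jog_arm(motion=[[0,0,0,0,0,0,25],[0,0,0,0,0,0,25],[0,0,0,0,0,0,25]])

```text
t: 15.92
eef_pos: [0.5174, 0.0376, 0.0804]
tool_rot: [-0.0, 0.587, 0.81, -0.001]
contact_force: [-0.2, -1.2, -2.2]
gripper_width: 0.377
grasp_force: 59.7
```

Run:
```python
from m import *
q=bot.read_camera("side");o=bot.get_obs()
plan([(.5177,.0384,.0805,18.5)])
for a in axis(q,"blue",(274,174,304,226)):print(*a,end=" | ")
print()
P=o["eef_pos"][:2];zf=o["eef_pos"][2]-.0201
for z in(0,.034,.054,.074):print(z,proj(q,[*P,z+zf]).round(1),proj(q,[P[0]-.004,P[1]+.012,z+zf]).round(1))
cv2.imwrite("pics/i.png",cv2.resize(q["pixels"][130:260,220:340,::-1],None,fx=4.5,fy=4.5,interpolation=2))
```

```text
t 15.97 pos [0.5174 0.0377 0.0803] F [ 0.1  0.1 -1.6] w 0.379
[-0.002, 0.001, -0.006] [0.5, 0.5, -0.2]
187 h 294 296 3 | 188 h 283 295 5 | 189 h 283 295 13 | 190 h 283 295 13 | 191 h 283 295 13 | 192 h 283 294 12 | 193 h 283 294 12 | 194 h 283 294 12 | 195 h 283 294 12 | 196 h 283 294 12 | 197 h 282 294 13 | 198 h 282 293 12 | 199 h 284 292 9 | 207 s 282 290 9 | 208 s 283 291 9 | 209 s 284 290 7 | 210 s 284 290 7 | 211 s 284 290 7 | 212 s 283 290 8 | 213 s 283 290 8 | 214 s 283 290 8 | 215 s 283 290 8 | 216 s 284 290 7 | 
0 [287.1 216.1] [288.8 218.8]
0.034 [287.3 202.1] [289.  204.6]
0.054 [287.4 193.6] [289.1 196.1]
0.074 [287.5 185. ] [289.2 187.3]
```

View pics/i.png

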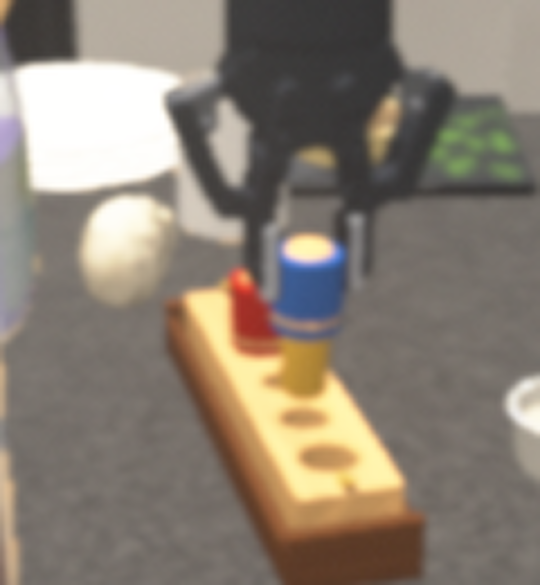

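The picture shows the blue stem foot at (304,392), above and in line with the 24 mm hole (304,417), with red seated at (255,320). It has the same small lean as before, so I'll insert it the same way.

jog_arm(motion=[[0.035,0,0,0.5,0.5,0,25],[0.035,0,0,0.5,0.5,6,25],[0.035,0,0,0.5,0.5,11,25],[0.035,0,0,0.5,0.5,14,25],[0.035,0,0,0.5,0.5,16,25],[0.035,0,0,0.5,0.5,18,25],[0.035,0,0,0.5,0.5,18,25]])

```text
t: 16.85
eef_pos: [0.517, 0.0385, 0.0613]
tool_rot: [-0.011, 0.586, 0.81, -0.016]
contact_force: [0.0, -2.6, -2.3]
gripper_width: 0.375
grasp_force: 60.0
```

jog_arm(motion=[[0,0,0,-0.5,0,3,25],[0,0,0,-0.5,0,6,25],[0,0,0,-0.5,0,10,25],[0,0,0,-0.5,0,14,25],[0,0,0,-0.5,0,14,25]])

```text
t: 17.48
eef_pos: [0.5166, 0.0384, 0.0469]
tool_rot: [-0.011, 0.586, 0.81, -0.015]
contact_force: [0.8, -4.2, -3.8]
gripper_width: 0.375
grasp_force: 59.6
```

jog_arm(motion=[[0,0,0,-0.7,0,4,25],[0,0,0,-0.7,0,8,25],[0,0,0,-0.7,0,11,25],[0,0,0,-0.7,0,13,25],[0,0,0,-0.7,0,14,25],[0,0,0,-0.7,0,14,25]])

```text
t: 18.23
eef_pos: [0.5166, 0.0378, 0.0335]
tool_rot: [-0.011, 0.586, 0.81, -0.015]
contact_force: [2.2, -3.5, -0.9]
gripper_width: 0.376
grasp_force: 59.9
```

jog_arm(motion=[[0,0,0,-0.5,0,1,25],[0,0,0,-0.5,0,2,25],[0,0,0,-0.5,0,3,25],[0,0,0,-0.5,0,3.5,25],[0,0,0,-0.5,0,3.5,25]])

```text
t: 18.85
eef_pos: [0.5167, 0.0374, 0.032]
tool_rot: [-0.01, 0.586, 0.81, -0.016]
contact_force: [-5.0, -3.7, 22.7]
gripper_width: 0.376
grasp_force: 62.5
```

Home (TCP 0.032, 23 N contact). Release and retreat.

jog_arm(motion=[[0,0,0,0,0,-2.5,25],[0,0,0,0,0,-2.5,60],[0,0,0,0,0,-2.5,60],[0,0,0,0,0,-2.5,60],[0,0,0,0,0,-20,60],[0,0,0,0,0,-60,70],[0,0,0,0,0,-110,85],[0,0,0,0,0,-150,85],[0,0,0,0,0,-170,85]])

```text
t: 19.98
eef_pos: [0.5237, 0.0398, 0.2036]
tool_rot: [-0.009, 0.586, 0.81, -0.014]
contact_force: [0.3, 0.2, -0.4]
gripper_width: 0.995
grasp_force: 0.0
```

Run:
```python
from m import *
q=bot.read_camera("side")
for nm,b,P in(("red",(266,180,286,222),[.5429,-.0375]),("blue",(274,190,304,236),[.5177,.0384])):
    A=[a for a in axis(q,nm,b) if a[1]=="h"];print(nm,A[0],A[2],A[len(A)//2],A[-1])
    for z in(.046,.086):print(z,proj(q,[*P,z]).round(1),"near rim",proj(q,[P[0],P[1]+.017,z]).round(1))
for x in (277,288): print(x,[q["pixels"][r,x].tolist() for r in range(200,228,1)])
```

```text
red (192, 'h', np.int64(272), np.int64(284), 3) (194, 'h', np.int64(272), np.int64(284), 8) (198, 'h', np.int64(272), np.int64(284), 13) (204, 'h', np.int64(274), np.int64(279), 6)
0.046 [277.5 206.3] near rim [277.  209.6]
0.086 [277.4 191. ] near rim [277. 194.]
blue (208, 'h', np.int64(281), np.int64(294), 3) (210, 'h', np.int64(282), np.int64(293), 12) (214, 'h', np.int64(282), np.int64(293), 12) (219, 'h', np.int64(283), np.int64(292), 10)
0.046 [286.9 222. ] near rim [286.6 225.8]
0.086 [287.1 205.7] near rim [286.8 209.3]
277 [[155, 49, 41], [154, 48, 41], [152, 47, 38], [153, 47, 39], [155, 55, 44], [164, 78, 54], [174, 97, 65], [174, 94, 65], [189, 106, 73], [235, 170, 113], [253, 226, 152], [254, 238, 165], [254, 237, 164], [253, 231, 156], [252, 226, 150], [252, 227, 153], [253, 234, 160], [254, 236, 163], [254, 237, 164], [254, 236, 162], [254, 236, 163], [254, 236, 162], [253, 234, 159], [253, 230, 155], [250, 222, 144], [245, 207, 133], [234, 187, 121], [221, 171, 108]]
288 [[121, 113, 106], [134, 121, 109], [188, 158, 124], [246, 218, 152], [254, 242, 173], [255, 246, 179], [255, 245, 177], [254, 240, 184], [243, 219, 202], [167, 164, 210], [86, 114, 180], [60, 91, 145], [59, 86, 135], [58, 86, 134], [59, 85, 134], [59, 85, 134], [58, 83, 132], [58, 84, 132], [58, 84, 131], [58, 84, 130], [69, 87, 130], [103, 101, 124], [132, 118, 117], [124, 114, 119], [126, 118, 129], [207, 170, 144], [250, 222, 157], [253, 231, 156]]
```

Both handles match their seated position in the picture, with no gap between rim and block. Handing in.

```bash
python3 -c "
from station import bot
print(bot.hand_in())"
```

```text
the job is handed in; nothing more can be done
None
```

I stood the red cutter in the 16 mm hole and the blue in the 24 mm hole, each pressed down until the handle met the block and then released. The job is handed in at about 20 s, and the final side image showed no gap under either handle; no verdict came back.

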